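# Tighten a filter holder's lock ring with a two-pin spanner

### The arm

A 7-joint arm with a two-finger parallel gripper is mounted at the origin on a cart in front of the work surface, level with it; the furniture and walls round the work are solid. World frame = base frame: x ahead of the robot, y to its left, z up, the work surface at z = 0. Lengths are in mm, angles in rad, forces in N, time in s.
With the tool pointing down it reaches from about 425 to 950 mm from the base axis. Payload 4.7 kg.
Tool frame: the origin (TCP) lies between the finger pads; the fingertips stand 19 mm ahead of it and the grasp point (between the pads) is the TCP; z points along the fingers, y is the line along which they close (so a half turn about z gives the same grasp; the last joint's range is limited). The gripper opens to 87 mm and grips with 3 to 60 N. Pads are 19 mm wide; open, the fingers measure 117 mm over their backs; the gripper's body (75 mm by 190 mm) begins 51 mm behind the grasp point.
Start: joints at [1.187, 0.469, -0.049, 1.532, 0.024, 1.141, -0.082], TCP at [234.545, -632.961, 206.373] pointing down, gripper open.
Joint ranges: [-2.59, 2.59], [-0.33, 1.99], [-1.39, 1.29], [0.1, 2.45], [-1.04, 4.18], [0.21, 1.99], [-2.66, 2.66]. Speed limits (rad/s): [2.57, 2.57, 3.14, 3.14, 3.14, 3.14, 3.14].

### API

Orientations are given as a unit quaternion [w, x, y, z].
In Python, from cell import manip gives the robot as it stands. The module is installed in compiled form; this text tells all that it offers.
- The arm moves only by the shell command python3 -m pendant 'ROWS'. ROWS is JSON, a list of rows, each a list of 7 numbers: the shift along the tool's x, y, z scaled (see below), then the turn, a rotation vector about the tool's x, y, z scaled (see below), then the closure, from -1 (fully open) to 1 (shut), so that 0 is half open. A call has 1 to 20 rows; each row shifts and turns the commanded pose from where the row before left it, along the tool's axes as they then stand; what a row does not reach is not made up. The controller multiplies each number of a shift by 0.025 m and each number of a turn by 5 degrees. A row lasts 1/12 s, in which the tool goes at most 41.7 mm and 7.16 degrees, less where a joint would pass 70% of its speed; a pose out of reach is approached as far as the arm can. A call with a number of a shift or a turn outside -1 to 1 is refused whole. A call with a gripper value outside its range is refused whole. The fingers move at their own pace and stop on an object; the grip force is fixed at half the most. Time passes only in rows, so rows that do not move let the fingers close. It gives the time, the measured TCP pose, the force, the opening and the grip force at its end, in the units of the state.
- manip.read_state(): the state, without advancing time (a new reading comes with each control period).
- manip.snapshot(name): name is "side" or "top" or "wrist"; returns a dict with "frame" (384x512x3 uint8, blue, green, red), "mtx" (3x3 intrinsics, pixels), "cam_to_world" (4x4, takes a point from camera to world coordinates); the wrist camera has in their place "hand_eye" (4x4, takes a point from camera to tool coordinates, whose origin is the TCP and whose axes are the flange's). Camera axes: x right, y down, z forward; pixel columns grow to the right and rows downward; lengths in mm; the calibration is good to about 2 mm. A picture is of the moment at which its call begins: read the wrist's pose just before it. There is no depth.
- manip.finish_job(): hands the job in; it is judged then, once.
The state is a dict: "clock": time; "q": joint angles; "joint_velocities": joint speeds; "joint_efforts": joint torques, N m; "tool_pos": TCP position; "eef_rot": TCP orientation; "wrist_force": force on the tool from outside, world axes, zero at the start; "torque": the same for the moment, N m; "width": finger opening in mm; "grip_force": force on a finger pad.
Only numpy, scipy, OpenCV 4.12 (cv2) and the standard library are available. Lean on these libraries where they do the work, as an engineer would, in place of code of your own. Each camera call takes 0.05 s, during which the arm holds its last target. There are 200 camera calls.

### The job

Take the two-pin spanner from its rest, set both its pins fully into a pair of opposite holes of the filter holder's lock ring with a gentle press and without turning the ring yet, then turn the ring clockwise (seen from above) with the spanner until it comes up against its stop. Do not force it: the stand must not shift on the desk. Then put the spanner back in its rest, upright with its pins in the slot, and leave the things around in place.

Things in the scene. Friction and masses are not known exactly. Their poses are not given: they have to be found in the camera images.
- spanner_grip (a point): Centre of the grip block of the loose steel two-pin face spanner (0.24 to 0.39 kg), which starts upright in its rest. The block is 46 mm along x, 22 mm along y (grasp it across y) and 30 mm high; under it is a round stem of 18 mm diameter. Half a turn about z gives the same spanner. z is up
- spanner: The same spanner; origin midway between its pin ends, 55 mm below the grip's centre. Under the stem is a cross bar 74 mm along x, 24 mm along y, 10 mm high, its underside 10 mm above the origin (45 mm below the grip's centre). Two round pins, 8 mm in diameter and 10 mm long, point down from it, 25 mm either side of the axis along x
- ring_top (a point): Centre of the lock ring's top face, 62 mm above the desk, on its vertical turning axis. The ring: steel, 84 mm in diameter, six round through holes of 11 mm diameter, 12 mm deep, every 60 degrees on a circle of 25 mm radius; pins go in until the spanner's cross bar lies on the ring. The point's yaw is the stand's; the holes may be at any angle to it, which must be seen or felt
- lock_ring (a joint): Turn of the lock ring on the filter holder in rad: 0 is loose, it grows clockwise seen from above, and ends at a hard stop at 0.70 (tight); starts between 0 and 0.2. It does not tell the holes' angle in the room. It turns against a steady friction of about 0.3 N m and stays where it is left
- stand: Loose heavy stand (3.5 kg) with rubber feet that carries the round filter holder and its lock ring: base plate 104 mm along x, 120 mm along y, top 20 mm high; the filter holder, 80 mm in diameter, stands at its middle with a small hose nipple on either side. Origin on the desk under the ring's axis. It slips on the desk if the ring is forced with about 1.1 N m or more
- stand_corner (a point): Top of a corner of the stand's base plate, at (-42, +50) mm from the ring's axis in the stand's frame, 20 mm high; it shows whether the stand has shifted
- rest_top (a point): Centre of the slot's mouth on top of the spanner's rest, an aluminium block fixed to the desk, 110 mm along x, 50 mm along y, 28 mm high. The slot is 65 mm along x, 13.5 mm along y and 16 mm deep; both pins hang in it and the cross bar rests on the block's top. z is up
- waste_beaker: White plastic beaker, bystander, 66 mm in diameter, 73 mm high; origin at the centre of its underside
- timer: White lab timer standing at the right, bystander, 41 x 66 x 67 mm; origin at the centre of its underside
- blood_tube: Capped sample tube lying near the front edge of the desk, bystander, 84 mm long, 15 mm thick; origin at its underside

How it is judged:
By the outcome, as a careful person would: the job done as asked, in the order asked, and still so for the second after the job is handed in, with the robot touching nothing.
It also fails if it takes over 61 s, if anything falls off the work surface, if the arm or the gripper's body presses on something with over 40 N, if the wrist force passes 120 N, or if a joint passes its speed limit or range.

## Working session

There is one attempt and no reset: what is moved stays moved. The work goes in short steps, Python scripts to look and compute and a shell command to move; the robot and the scene stay as the last step left them, time stands still between calls to the robot, and variables do not carry over. Pictures are saved under pics/ and viewed, at most 10 in all, crops included, and the job is handed in when it is done.

```bash
mkdir -p pics; cat > h.py <<'E'
import numpy as np, cv2
from cell import manip
from scipy.spatial.transform import Rotation as R
def T_tool(s):
    q=s["eef_rot"]; T=np.eye(4); T[:3,:3]=R.from_quat([q[1],q[2],q[3],q[0]]).as_matrix(); T[:3,3]=s["tool_pos"]; return T
def shot(n,f):
    s=manip.read_state(); d=manip.snapshot(n)
    M=d["cam_to_world"] if n!="wrist" else T_tool(s)@np.array(d["hand_eye"])
    cv2.imwrite(f"pics/{f}.png",d["frame"]); np.savez(f"pics/{f}.npz",K=d["mtx"],M=M); return d["frame"]
def pix(f,u,v,z):
    c=np.load(f"pics/{f}.npz"); K,M=c["K"],c["M"]
    r=M[:3,:3]@np.linalg.solve(K,[u,v,1.]); o=M[:3,3]; return o+r*(z-o[2])/r[2]
def proj(f,p):
    c=np.load(f"pics/{f}.npz"); q=np.linalg.inv(c["M"])@np.append(p,1); q=c["K"]@q[:3]; return q[:2]/q[2]
def rows(target,yaw_x=None):
    """shift in tool axes (units of 25mm), target world mm; turn (units of 5deg) so tool points down with tool x at yaw_x"""
    s=manip.read_state();T=T_tool(s); d=T[:3,:3].T@(np.array(target)-T[:3,3])/25
    out=[d.round(2)]
    if yaw_x is not None:
        Rd=R.from_euler('z',yaw_x).as_matrix()@np.diag([1,-1,-1]); out.append((R.from_matrix(T[:3,:3].T@Rd).as_rotvec(degrees=True)/5).round(2))
    return out
E
python3 - <<'E'
from h import *
a=shot("top","top0");b=shot("side","side0")
cv2.imwrite("pics/both.png",cv2.resize(np.vstack([a,b]),(800,1200))[:0+600]) if 0 else None
s=manip.read_state();print(s); 
for f in("top0","side0"):
    c=np.load(f"pics/{f}.npz");print(c["K"],c["M"].round(2))
E
```

```text
{'clock': 0.1, 'q': array([ 1.18711666,  0.46937902, -0.04860311,  1.53356761,  0.02405066,
        1.14100284, -0.08226288]), 'joint_velocities': array([ 0.00049734, -0.00262404,  0.00137403, -0.00358345, -0.0005272 ,
        0.00105431,  0.00044929]), 'joint_efforts': array([ 1.63484416e-03, -5.09170032e+01, -8.12366651e-02, -2.36827791e+01,
       -6.15734258e-02,  3.44220456e-02,  5.13110297e-05]), 'tool_pos': array([ 234.31677407, -632.41890267,  205.39502031]), 'eef_rot': array([-8.71921065e-04,  9.84302603e-01,  1.76486823e-01, -1.62986911e-04]), 'wrist_force': array([-0.64724448,  0.27290546,  0.40012739]), 'torque': array([-0.00938487, -0.06205584, -0.06370304]), 'grip_force': 0.0, 'width': 86.99970156207877}
[[380.09154129   0.         256.03334538]
 [  0.         380.09154129 191.44136803]
 [  0.           0.           1.        ]] [[ 0.0000e+00 -1.0000e+00  8.0000e-02  4.6173e+02]
 [-1.0000e+00  0.0000e+00  1.0000e-02  1.3746e+02]
 [-1.0000e-02 -8.0000e-02 -1.0000e+00  9.1550e+02]
 [ 0.0000e+00  0.0000e+00  0.0000e+00  1.0000e+00]]
[[419.07801992   0.         257.3347314 ]
 [  0.         419.07801992 183.56987534]
 [  0.           0.           1.        ]] [[-1.0000e+00 -2.0000e-02  3.0000e-02  4.8611e+02]
 [-3.0000e-02  6.1000e-01 -7.9000e-01  1.0166e+03]
 [-0.0000e+00 -7.9000e-01 -6.1000e-01  7.4945e+02]
 [ 0.0000e+00  0.0000e+00  0.0000e+00  1.0000e+00]]
```

View pics/top0.png

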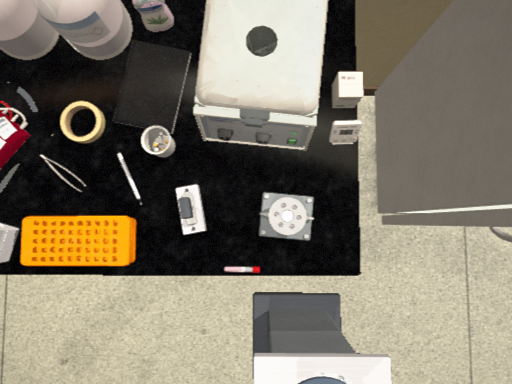

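View pics/side0.png

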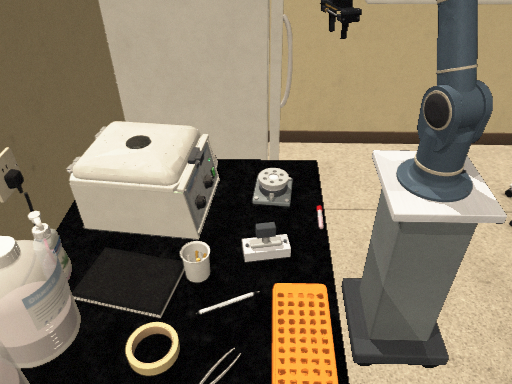

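The top view shows the rest with the spanner at about (190,209) and the ring at (287,215). The tube is at (243,269) and the beaker at (158,141). I'll enlarge the work area next.

```bash
python3 - <<'E'
from h import *
a=cv2.imread("pics/top0.png")[175:250,165:325]
cv2.imwrite("pics/c1.png",cv2.resize(a,None,fx=5,fy=5,interpolation=cv2.INTER_CUBIC))
print(pix("top0",190,209,28),pix("top0",287,215,62))
E
```

```text
[492.19200376 305.20643264  28.        ] [477.49061807  80.80946971  62.        ]
```

View pics/c1.png

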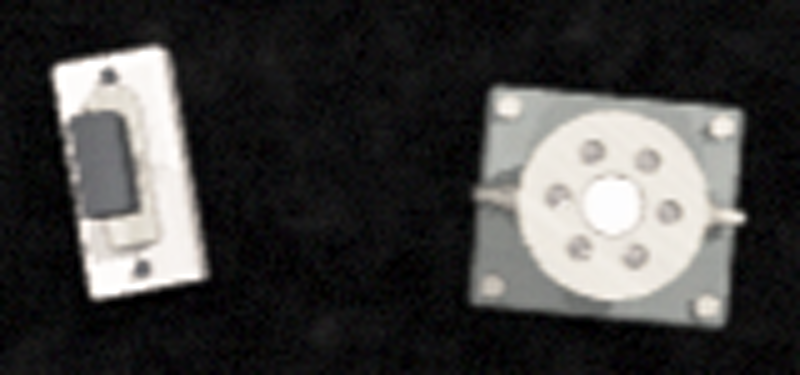

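The crop shows the rest's corners at (52,65), (165,45), (208,278) and (92,300). The grip top is centred near (105,164). The ring centre is at (613,205), and its six holes are at (591,150), (648,159), (669,211), (635,257), (580,247) and (557,196).

```bash
python3 - <<'E'
from h import *
P=lambda x,y,z: pix("top0",165+(x+.5)/5-.5,175+(y+.5)/5-.5,z)
c=np.array([P(*p,28) for p in[(52,65),(165,45),(208,278),(92,300)]]);print("rest",c.mean(0), np.degrees(np.arctan2(*( (c[0]+c[1]-c[2]-c[3])[[1,0]]))), np.linalg.norm(c[0]-c[3]))
g=np.array([P(*p,88) for p in[(75,117),(122,111),(136,212),(90,218)]]);print("grip",g.mean(0),np.degrees(np.arctan2(*((g[0]+g[1]-g[2]-g[3])[[1,0]]))))
h=np.array([P(*p,62) for p in[(591,150),(648,159),(669,211),(635,257),(580,247),(557,196)]]);m=h.mean(0);d=(h-m)[:,:2]
print("ring",m,P(613,205,62),np.linalg.norm(d,axis=1),np.degrees(np.arctan2(d[:,1],d[:,0])))
s=[P(*p,20) for p in[(490,85),(745,107),(725,328),(470,305)]];print(np.round(s,1),np.mean(s,0))
T=T_tool(manip.read_state());print(T.round(3)); print(manip.snapshot("wrist")["hand_eye"])
print(rows([m[0]-0,m[1],300]))
E
```

```text
rest [492.47156561 304.20438768  28.        ] 10.858491090261513 111.80484290476609
grip [493.45812229 303.22242106  88.        ] 9.028958201778108
ring [476.92503981  80.22293557  62.        ] [476.14955422  80.37092749  62.        ] [25.82199609 25.25987736 25.10404428 25.78378658 24.61868174 25.39877347] [  22.42638956  -38.33469659  -97.92418615 -158.33982024  142.43667658
   82.63499932]
[[533.5 135.3  20. ]
 [522.9  15.1  20. ]
 [419.5  25.7  20. ]
 [430.1 144.8  20. ]] [476.51759681  80.21162997  20.        ]
[[ 9.38000e-01  3.47000e-01 -1.00000e-03  2.34317e+02]
 [ 3.47000e-01 -9.38000e-01  2.00000e-03 -6.32419e+02]
 [-0.00000e+00 -2.00000e-03 -1.00000e+00  2.05395e+02]
 [ 0.00000e+00  0.00000e+00  0.00000e+00  1.00000e+00]]
[[-1.71879060e-04 -9.68450329e-01 -2.49206602e-01  6.81773100e+01]
 [ 9.99999643e-01 -3.72628294e-04  7.58378766e-04 -1.16815582e+00]
 [-8.27313597e-04 -2.49206383e-01  9.68450047e-01 -1.78865765e+02]
 [ 0.00000000e+00  0.00000000e+00  0.00000000e+00  1.00000000e+00]]
[array([ 19.  , -23.37,  -3.74])]
```

```bash
python3 -m pendant '[[0.75,-0.93,0,0,0,0,-1],[0.75,-0.93,0,0,0,0,-1],[0.75,-0.93,0,0,0,0,-1],[0.75,-0.93,0,0,0,0,-1],[0.75,-0.93,0,0,0,0,-1],[0.75,-0.93,0,0,0,0,-1],[0.75,-0.93,0,0,0,0,-1],[0.75,-0.93,0,0,0,0,-1],[0.75,-0.93,0,0,0,0,-1],[0.75,-0.93,0,0,0,0,-1],[0.93,-0.87,0,0,0,0,-1],[0.93,-0.87,0,0,0,0,-1],[0.93,-0.87,0,0,0,0,-1],[0.93,-0.87,0,0,0,0,-1],[0.93,-0.87,0,0,0,0,-1],[0.93,-0.87,0,0,0,0,-1],[0.93,-0.87,0,0,0,0,-1]]'
python3 -m pendant '[[0.55,-0.89,0,0,0,0,-1],[0.55,-0.89,0,0,0,0,-1],[0.55,-0.89,0,0,0,0,-1],[0.55,-0.89,0,0,0,0,-1],[0.55,-0.89,0,0,0,0,-1],[0.55,-0.89,0,0,0,0,-1],[0.55,-0.89,0,0,0,0,-1],[0.55,-0.89,0,0,0,0,-1],[0.55,-0.89,0,0,0,0,-1],[0,0,0,0,0,0,-1],[0,0,0,0,0,0,-1],[0,0,0,0,0,0,-1]]'
python3 - <<'E'
from h import *
a=shot("wrist","w1");s=manip.read_state();print(s["joint_velocities"].round(3),T_tool(s).round(3),proj("w1",[477,80,62]))
cv2.imwrite("pics/w1b.png",cv2.resize(a,(800,600),interpolation=cv2.INTER_CUBIC))
print(rows([493,303.5,205],np.radians(10)))
E
```

```text
clock: 1.57
tool_pos: [429.5, -149.0, 206.4]
eef_rot: [0.0, 0.984, 0.176, -0.0]
wrist_force: [0.7, -0.5, 0.2]
width: 87.0
grip_force: 0.0
clock: 2.57
tool_pos: [475.5, 79.4, 206.0]
eef_rot: [0.0, 0.984, 0.176, -0.0]
wrist_force: [-0.2, -0.1, 0.3]
width: 86.7
grip_force: 0.0
[ 0.007 -0.001  0.003 -0.001 -0.003 -0.001 -0.003] [[ 9.38000e-01  3.46000e-01 -1.00000e-03  4.75524e+02]
 [ 3.46000e-01 -9.38000e-01 -1.00000e-03  7.89030e+01]
 [-1.00000e-03  1.00000e-03 -1.00000e+00  2.06034e+02]
 [ 0.00000e+00  0.00000e+00  0.00000e+00  1.00000e+00]] [257.46775273 174.8290409 ]
[array([ 3.76, -8.19,  0.03]), array([0.01, 0.01, 2.05])]
```

View pics/w1b.png

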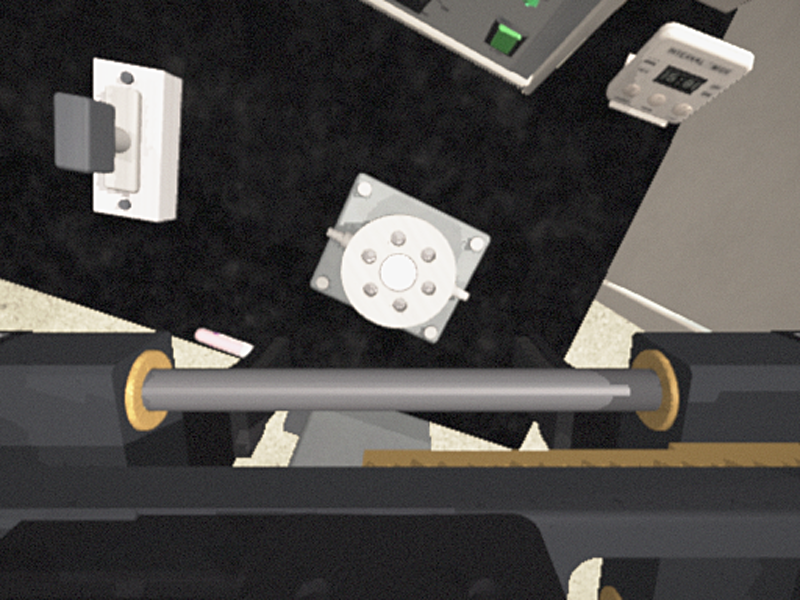

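The ring centre is at (398.5,271) in the enlarged view. The holes are at (398.5,238), (429,255), (428.5,288), (400,305), (370,289) and (369,255). Next I'll compute the fit and move over the spanner.

```bash
python3 - <<'E'
from h import *
P=lambda x,y,z: pix("w1",(x+.5)*.64-.5,(y+.5)*.64-.5,z)
h=np.array([P(*p,62) for p in[(398.5,238),(429,255),(428.5,288),(400,305),(370,289),(369,255)]]);m=h.mean(0);d=(h-m)[:,:2]
a=np.degrees(np.arctan2(d[:,1],d[:,0]));print(m,P(398.5,271,62),np.linalg.norm(d,axis=1),a,np.mod(a,60))
c=np.array([P(*p,28) for p in[(93,57),(164,68),(160,220),(94,211)]]);print(c.mean(0),c)
E
python3 -m pendant '[[0.42,-0.91,0,0,0,0.23,-1],[0.42,-0.91,0,0,0,0.23,-1],[0.42,-0.91,0,0,0,0.23,-1],[0.42,-0.91,0,0,0,0.23,-1],[0.42,-0.91,0,0,0,0.23,-1],[0.42,-0.91,0,0,0,0.23,-1],[0.42,-0.91,0,0,0,0.23,-1],[0.42,-0.91,0,0,0,0.23,-1],[0.42,-0.91,0,0,0,0.23,-1],[0,0,0,0,0,0,-1],[0,0,0,0,0,0,-1],[0,0,0,0,0,0,-1]]'
python3 - <<'E'
from h import *
a=shot("wrist","w2");s=manip.read_state();print(T_tool(s).round(3))
cv2.imwrite("pics/w2b.png",cv2.resize(a[:240],(800,375),interpolation=cv2.INTER_CUBIC))
print(rows([493,303.5,76],np.radians(10)))
E
```

```text
[477.16295055  82.73498883  62.        ] [477.68691961  83.45475643  62.        ] [25.04112302 25.18332394 24.95267518 25.27493672 25.26049807 25.37355107] [  21.32974355  -39.60921662  -98.82824853 -158.36915919  140.98570286
   80.41641336] [21.32974355 20.39078338 21.17175147 21.63084081 20.98570286 20.41641336]
[493.47958174 307.97918304  28.        ] [[542.74267435 343.51321343  28.        ]
 [553.43128878 293.6641125   28.        ]
 [444.41377397 272.27495246  28.        ]
 [433.33058985 322.46445375  28.        ]]
clock: 3.62
tool_pos: [511.6, 300.7, 205.9]
eef_rot: [0.001, 0.996, 0.086, -0.0]
wrist_force: [-0.1, 0.8, -0.7]
width: 87.2
grip_force: 0.0
[[ 9.85000e-01  1.71000e-01 -0.00000e+00  5.11610e+02]
 [ 1.71000e-01 -9.85000e-01 -2.00000e-03  3.00425e+02]
 [-1.00000e-03  2.00000e-03 -1.00000e+00  2.06014e+02]
 [ 0.00000e+00  0.00000e+00  0.00000e+00  1.00000e+00]]
[array([-0.71, -0.26,  5.2 ]), array([ 0.02,  0.01, -0.03])]
```

View pics/w2b.png

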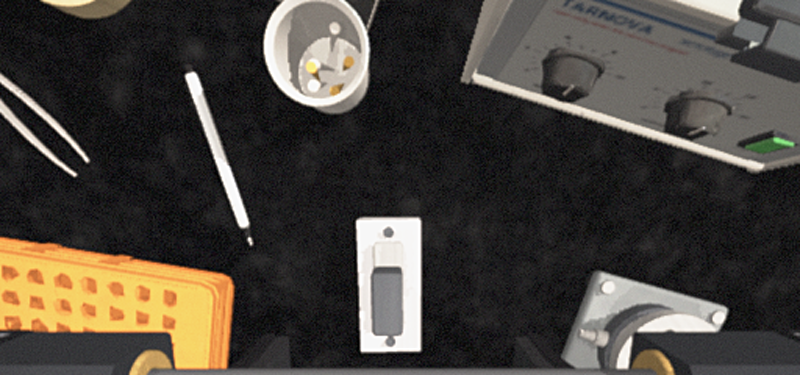

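The wrist view shows the rest's top face with corners at (357,218), (421,218), (421,352) and (357,353). The grip's top is centred near (387.5,301), and everything around is clear.

```bash
python3 - <<'E'
from h import *
P=lambda x,y,z: pix("w2",(x+.5)*.64-.5,(y+.5)*.64-.5,z)
c=np.array([P(*p,28) for p in[(357,218),(421,218),(421,352),(357,353)]]);print(c.mean(0),c)
g=np.array([P(*p,88) for p in[(372,269),(402,269),(403,335),(373,335)]]);print(g.mean(0),g)
print(rows([493,304,76],np.radians(10)))
E
```

```text
[492.42255851 308.36071971  28.        ] [[544.06046862 342.58169239  28.        ]
 [552.70360387 292.77913584  28.        ]
 [441.55980803 272.20969604  28.        ]
 [431.3663535  325.87235459  28.        ]]
[496.37089752 308.5754789   88.        ] [[517.84465092 322.76213494  88.        ]
 [521.30657507 302.77976134  88.        ]
 [474.96054797 293.99805355  88.        ]
 [471.37181612 314.76196578  88.        ]]
[array([-0.71, -0.28,  5.2 ]), array([ 0.02,  0.01, -0.03])]
```

```bash
python3 -m pendant '[[-0.32,-0.18,0.5,0,0,0,-1],[-0.31,-0.18,0.9,0,0,0,-1],[0,0,0.9,0,0,0,-1],[0,0,0.9,0,0,0,-1],[0,0,0.9,0,0,0,-1],[0,0,0.8,0,0,0,-1],[0,0,0.35,0,0,0,-1],[0,0,0,0,0,0,-1],[0,0,0,0,0,0,-1]]'
python3 -m pendant '[[0,0,0,0,0,0,1],[0,0,0,0,0,0,1],[0,0,0,0,0,0,1],[0,0,0,0,0,0,1],[0,0,0,0,0,0,1],[0,0,0,0,0,0,1],[0,0,0,0,0,0,1],[0,0,0,0,0,0,1],[0,0,0,0,0,0,1],[0,0,0,0,0,0,1]]'
python3 -c "
from h import *
s=manip.read_state();print(s['torque'],s['wrist_force'],T_tool(s).round(4))"
```

```text
clock: 4.42
tool_pos: [494.6, 308.1, 75.5]
eef_rot: [0.0, 0.996, 0.086, 0.0]
wrist_force: [0.0, -0.3, 1.2]
width: 86.8
grip_force: 0.0
clock: 5.25
tool_pos: [494.1, 308.8, 75.0]
eef_rot: [0.0, 0.996, 0.087, -0.0]
wrist_force: [0.1, -0.1, 1.1]
width: 28.1
grip_force: 0.0
[ 0.07385945 -0.04287592 -0.05453601] [ 0.10674168 -0.096683    1.07394803] [[ 9.849000e-01  1.733000e-01 -0.000000e+00  4.941044e+02]
 [ 1.733000e-01 -9.849000e-01 -1.000000e-04  3.087748e+02]
 [-1.000000e-04  1.000000e-04 -1.000000e+00  7.502870e+01]
 [ 0.000000e+00  0.000000e+00  0.000000e+00  1.000000e+00]]
```

```bash
python3 -m pendant '[[0,0,0,0,0,0,1],[0,0,0,0,0,0,1],[0,0,0,0,0,0,1],[0,0,0,0,0,0,1],[0,0,0,0,0,0,1]]'
python3 -c "
from h import *
s=manip.read_state();print(s['torque'],s['wrist_force'],T_tool(s).round(4))"
```

```text
clock: 5.67
tool_pos: [494.1, 308.8, 75.1]
eef_rot: [0.0, 0.996, 0.087, 0.0]
wrist_force: [-0.6, -0.3, -0.4]
width: 1.7
grip_force: 0.0
[0.05658967 0.05407181 0.01151574] [-0.58284892 -0.28966402 -0.39969163] [[ 9.849000e-01  1.733000e-01  1.000000e-04  4.941436e+02]
 [ 1.733000e-01 -9.849000e-01 -1.000000e-04  3.087779e+02]
 [ 1.000000e-04  1.000000e-04 -1.000000e+00  7.508670e+01]
 [ 0.000000e+00  0.000000e+00  0.000000e+00  1.000000e+00]]
```

```bash
python3 - <<'E'
from h import *
a=shot("wrist","w3");b=shot("side","s3");c=shot("top","t3")
f=lambda i,u,v:cv2.resize(i[v:v+100,u:u+130],(400,300),interpolation=cv2.INTER_CUBIC)
cv2.imwrite("pics/m3.png",np.vstack([np.hstack([cv2.resize(a,(400,300)),f(b,200,190)]),np.hstack([f(c,125,155),f(b,200,100)])]))
E
```

```text
(no output)
```

View pics/m3.png

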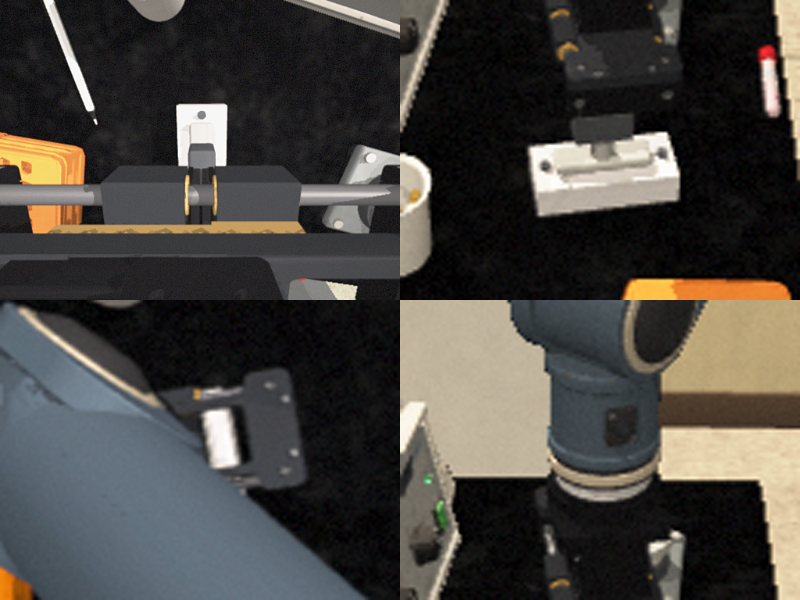

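The gripper reads shut (1.7 mm), yet the grip block is still in the rest, so I need a closer look.

```bash
python3 - <<'E'
from h import *
a=cv2.imread("pics/w3.png");b=cv2.imread("pics/s3.png")
g=lambda i:np.clip(i.astype(float)*1.8,0,255).astype(np.uint8)
f=lambda i,u,v,w,h:cv2.resize(g(i[v:v+h,u:u+w]),(400,500),interpolation=cv2.INTER_CUBIC)
cv2.imwrite("pics/m4.png",np.hstack([f(a,200,110,120,150),f(b,240,200,56,70)]))
print(proj("s3",[494,308.8,75]),proj("s3",[494,318,56]),proj("s3",[494,318,88]),proj("w3",[494,308.8,75]),proj("s3",[494,308.8,126]))
E
```

```text
[265.2308805  229.59796845] [265.10862681 238.28082296] [265.19812887 228.24626   ] [258.28958982 220.95907811] [265.37993274 213.05213726]
```

View pics/m4.png

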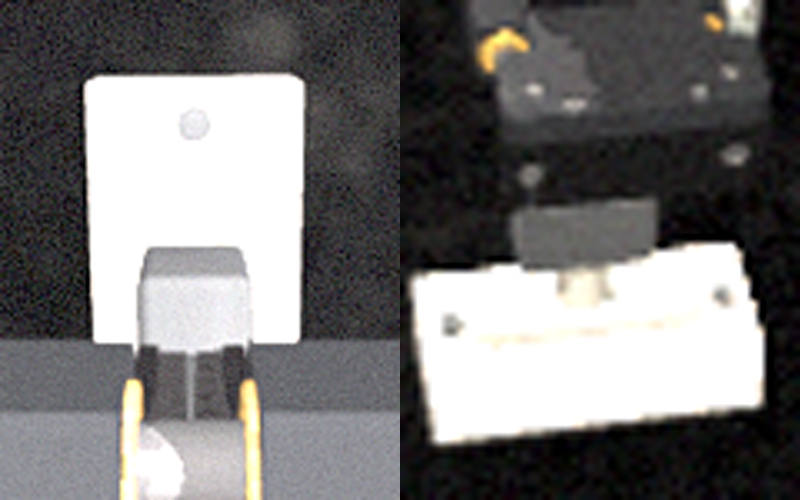

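```bash
python3 - <<'E'
from h import *
c=np.load("pics/w3.npz");print(c["K"].round(1),c["M"].round(2))
for n,p in dict(resttop_corner1=[540,342,28],c2=[549,293,28],g1=[515,323.5,88],g2=[519,302,88],tip=[494.1,308.8,56],g1b=[515,323.5,58]).items():
    q=proj("w3",p);print(n,q,((q-[200,110])*3.333).round())
s=manip.read_state();print(s["tool_pos"],s["q"].round(3))
E
```

```text
[[285.7   0.  256.7]
 [  0.  285.7 188.9]
 [  0.    0.    1. ]] [[ 1.7000e-01 -9.5000e-01 -2.5000e-01  5.6085e+02]
 [-9.8000e-01 -1.7000e-01 -4.0000e-02  3.2178e+02]
 [ 0.0000e+00  2.5000e-01 -9.7000e-01  2.5396e+02]
 [ 0.0000e+00  0.0000e+00  0.0000e+00  1.0000e+00]]
resttop_corner1 [226.31994804 137.92912875] [88. 93.]
c2 [290.13564743 137.42850587] [300.  91.]
g1 [240.45513047 192.38621186] [135. 275.]
g2 [276.8056913  192.02737241] [256. 273.]
tip [258.15091349 211.5231301 ] [194. 338.]
g1b [242.76730531 181.25534115] [143. 237.]
[494.11171506 308.82247307  75.07693997] [-0.231  0.524 -0.532  1.859  0.344  0.851 -2.332]
```

The pictures show the fingers closed above the grip block, so the real fingertips seem to sit about 30 mm higher than stated. Opening and going 30 mm lower is safe under either reading.

```bash
python3 -m pendant '[[0,0,0,0,0,0,-0.8],[0,0,0,0,0,0,-0.8],[0,0,0,0,0,0,-0.8],[0,0,0,0,0,0,-0.8],[0,0,0,0,0,0,-0.8],[0,0,0,0,0,0,-0.8],[0,0,0,0,0,0,-0.8],[0,0,0,0,0,0,-0.8],[0,0,0,0,0,0,-0.8],[0,0,0,0,0,0,-0.8],[0,0,0,0,0,0,-0.8],[0,0,0,0,0,0,-0.8],[0,0,0,0,0,0,-0.8],[0,0,0,0,0,0,-0.8]]'
python3 -m pendant '[[0,0,0.3,0,0,0,-0.8],[0,0,0.3,0,0,0,-0.8],[0,0,0.3,0,0,0,-0.8],[0,0,0.3,0,0,0,-0.8],[0,0,0,0,0,0,-0.8]]'
python3 - <<'E'
from h import *
a=shot("wrist","w5");b=shot("side","s5")
g=lambda i:np.clip(i.astype(float)*1.8,0,255).astype(np.uint8)
cv2.imwrite("pics/m5.png",np.hstack([cv2.resize(g(a[110:290,156:356]),(430,387)),cv2.resize(g(b[190:270,225:301]),(368,387),interpolation=cv2.INTER_CUBIC)]))
print(T_tool(manip.read_state()).round(3))
E
```

```text
clock: 6.98
tool_pos: [494.1, 308.8, 75.1]
eef_rot: [0.0, 0.996, 0.087, 0.0]
wrist_force: [0.4, 1.5, 0.5]
width: 76.8
grip_force: 0.0
clock: 7.4
tool_pos: [492.9, 307.8, 42.8]
eef_rot: [0.001, 0.996, 0.087, -0.002]
wrist_force: [-0.2, -0.9, -0.1]
width: 78.6
grip_force: 0.0
[[ 9.85000e-01  1.73000e-01 -1.00000e-03  4.93777e+02]
 [ 1.73000e-01 -9.85000e-01 -1.00000e-03  3.08648e+02]
 [-1.00000e-03  0.00000e+00 -1.00000e+00  4.43790e+01]
 [ 0.00000e+00  0.00000e+00  0.00000e+00  1.00000e+00]]
```

View pics/m5.png

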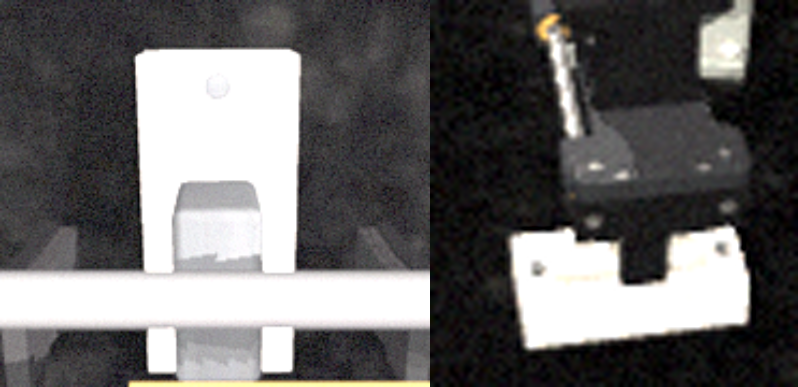

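The side view now shows a finger in front of the grip, with its tip at (645,280), about z = 57. So the real tips are about 13 mm behind the reported TCP. The grip is centred between the fingers, with its top front edge at row 207 of the wrist panel, so I'm closing.

```bash
python3 -m pendant '[[0,0,0,0,0,0,1],[0,0,0,0,0,0,1],[0,0,0,0,0,0,1],[0,0,0,0,0,0,1],[0,0,0,0,0,0,1],[0,0,0,0,0,0,1],[0,0,0,0,0,0,1],[0,0,0,0,0,0,1],[0,0,0,0,0,0,1],[0,0,0,0,0,0,1],[0,0,0,0,0,0,1],[0,0,0,0,0,0,1]]'
python3 - <<'E'
from h import *
print([pix("w5",156+u/2.15,110+207/2.15,88).round(1) for u in(175,261)], [pix("w5",156+u/2.15,110+50/2.15,28).round(1) for u in(137,300)])
s=manip.read_state();print(T_tool(s).round(3),s["torque"])
E
```

```text
clock: 8.5
tool_pos: [494.2, 308.7, 45.1]
eef_rot: [0.0, 0.996, 0.087, -0.0]
wrist_force: [-0.3, 0.2, -0.0]
width: 22.1
grip_force: 29.9
[array([515.6, 322.6,  88. ]), array([519. , 303.3,  88. ])] [array([544. , 342.9,  28. ]), array([552.8, 293.1,  28. ])]
[[ 9.85000e-01  1.73000e-01  0.00000e+00  4.94158e+02]
 [ 1.73000e-01 -9.85000e-01 -0.00000e+00  3.08674e+02]
 [-0.00000e+00  0.00000e+00 -1.00000e+00  4.50570e+01]
 [ 0.00000e+00  0.00000e+00  0.00000e+00  1.00000e+00]] [-0.03199743  0.02519869 -0.01257269]
```

Gripped at 22.1 mm. I'll lift, carry it over the ring and turn.

```bash
python3 -m pendant '[[0,0,-0.3,0,0,0,1],[0,0,-0.5,0,0,0,1],[0,0,-0.6,0,0,0,1],[0,0,-0.6,0,0,0,1],[0,0,-0.6,0,0,0,1],[0,0,-0.4,0,0,0,1],[0,0,0,0,0,0,1]]'
python3 -m pendant '[[-0.1,0.38,0,0,0,0,1],[-0.22,0.8,0,0,0,0,1],[-0.22,0.9,0,0,0,0,1],[-0.22,0.9,0,0,0,0,1],[-0.22,0.9,0,0,0,0,1],[-0.22,0.9,0,0,0,0,1],[-0.22,0.9,0,0,0,0,1],[-0.22,0.9,0,0,0,0,1],[-0.22,0.9,0,0,0,0,1],[-0.22,0.8,0,0,0,0,1],[-0.15,0.5,0,0,0,0,1],[0,0,0,0,0,-0.6,1],[0,0,0,0,0,-0.6,1],[0,0,0,0,0,-0.6,1],[0,0,0,0,0,-0.5,1],[0,0,0,0,0,0,1],[0,0,0,0,0,0,1],[0,0,0,0,0,0,1]]'
python3 - <<'E'
from h import *
a=shot("wrist","w6");s=manip.read_state();print(T_tool(s).round(3),s["torque"],s["wrist_force"],s["width"])
cv2.imwrite("pics/w6b.png",cv2.resize(a[100:280,136:376],(800,600),interpolation=cv2.INTER_CUBIC))
print(rows([477.3,82.9,82],np.radians(21.5)))
E
```

```text
clock: 9.08
tool_pos: [495.4, 310.1, 123.1]
eef_rot: [-0.001, 0.996, 0.087, 0.002]
wrist_force: [1.1, 0.1, -2.1]
width: 22.2
grip_force: 29.9
clock: 10.58
tool_pos: [476.7, 82.4, 119.6]
eef_rot: [0.0, 0.983, 0.186, -0.001]
wrist_force: [0.1, 0.0, -1.9]
width: 21.8
grip_force: 29.9
[[ 9.31000e-01  3.65000e-01 -1.00000e-03  4.76847e+02]
 [ 3.65000e-01 -9.31000e-01 -0.00000e+00  8.25860e+01]
 [-1.00000e-03  0.00000e+00 -1.00000e+00  1.19736e+02]
 [ 0.00000e+00  0.00000e+00  0.00000e+00  1.00000e+00]] [0.04833448 0.01093092 0.0264006 ] [ 1.13207658  0.75553701 -2.00601275] 21.53767959090265
[array([ 0.02, -0.01,  1.51]), array([ 0.  ,  0.01, -0.02])]
```

View pics/w6b.png

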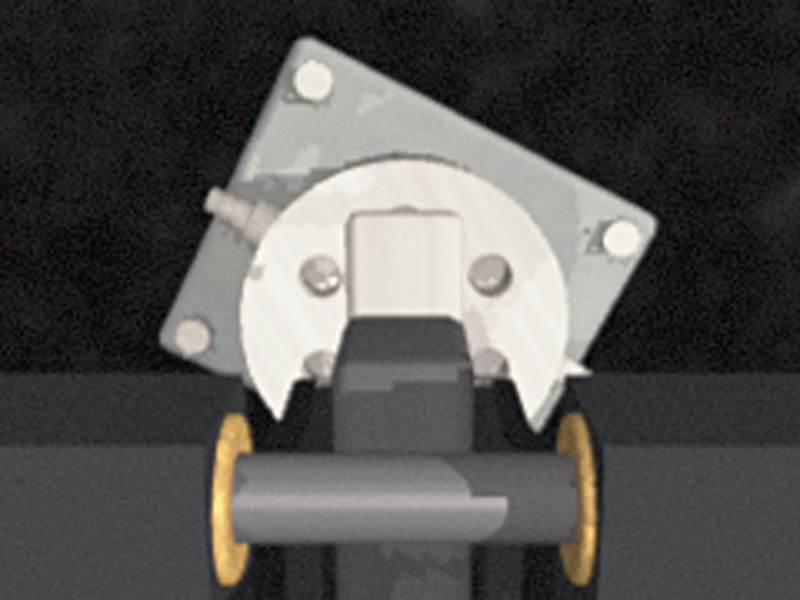

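The cross bar is centred at column 406, exactly midway between the two side holes at (322,274) and (490,274). The far hole's edge shows at (405,207), so the alignment is good; I'll check x numerically.

```bash
python3 - <<'E'
from h import *
h=[pix("w6",136+u/3.333,100+274/3.333,62) for u in(322,490)];d=h[0]-h[1];print(h,np.linalg.norm(d),np.degrees(np.arctan2(d[1],d[0]))-90)
T=T_tool(manip.read_state());m=(h[0]+h[1])/2;ax=np.array([np.cos(np.radians(21.4)),np.sin(np.radians(21.4))])
print("ring centre",m[:2]-12.5*ax)
b=[pix("w6",136+u/3.333,100+212/3.333,92.7) for u in(348,462)];print("bar-end, along tool x",[(T[:3,:3].T@(p-T[:3,3])).round(1) for p in b])
E
```

```text
[array([481.08046824, 107.21337949,  62.        ]), array([496.69325659,  67.33732789,  62.        ])] 42.823575885456044 21.381980389639708
ring centre [477.24866472  82.71439389]
bar-end, along tool x [array([ 34. , -12.8,  27. ]), array([34. , 12.1, 27. ])]
```

```bash
python3 -m pendant '[[0.01,0,0.3,0,0,0,1],[0,0,0.4,0,0,0,1],[0,0,0.3,0,0,0,1],[0,0,0.12,0,0,0,1],[0,0,0.08,0,0,0,1],[0,0,0.08,0,0,0,1],[0,0,0.08,0,0,0,1],[0,0,0,0,0,0,1]]'
python3 -c "
from h import *
s=manip.read_state();print(s['torque'],s['wrist_force'],T_tool(s).round(4))"
```

```text
clock: 11.3
tool_pos: [477.4, 83.1, 85.9]
eef_rot: [0.0, 0.982, 0.186, -0.0]
wrist_force: [1.1, -0.7, -2.8]
width: 21.6
grip_force: 29.9
[-0.01374699  0.00566434 -0.02264442] [ 1.09143201 -0.68650717 -2.81255042] [[ 9.305000e-01  3.662000e-01 -2.000000e-04  4.774473e+02]
 [ 3.662000e-01 -9.305000e-01 -0.000000e+00  8.305940e+01]
 [-2.000000e-04 -0.000000e+00 -1.000000e+00  8.587890e+01]
 [ 0.000000e+00  0.000000e+00  0.000000e+00  1.000000e+00]]
```

```bash
python3 -m pendant '[[0,0,0.08,0,0,0,1],[0,0,0.08,0,0,0,1],[0,0,0.08,0,0,0,1],[0,0,0.04,0,0,0,1],[0,0,0,0,0,0,1],[0,0,0,0,0,0,1]]'
python3 -c "
from h import *
s=manip.read_state();print(s['torque'],s['wrist_force'],T_tool(s).round(4)[:,3])"
```

```text
clock: 11.8
tool_pos: [477.5, 83.0, 79.2]
eef_rot: [0.0, 0.982, 0.186, 0.0]
wrist_force: [-0.0, -0.6, -2.2]
width: 21.7
grip_force: 29.9
[ 0.00791203  0.06651557 -0.03255189] [-0.04649302 -0.59369396 -2.20430659] [477.5287  83.0129  79.1761   1.    ]
```

```bash
python3 -m pendant '[[0,0,0.03,0,0,0,1],[0,0,0.03,0,0,0,1],[0,0,0,0,0,0,1],[0,0,0,0,0,0,1]]'
python3 -c "
from h import *
s=manip.read_state();print(s['torque'],s['wrist_force'],T_tool(s).round(4)[:,3])"
```

```text
clock: 12.13
tool_pos: [477.7, 82.9, 78.9]
eef_rot: [0.001, 0.982, 0.186, 0.0]
wrist_force: [-4.2, -2.5, 10.3]
width: 21.8
grip_force: 30.0
[-0.31964342  0.93348703  0.08664813] [-4.19117707 -2.53517313 10.34019306] [477.7114  82.9363  78.9013   1.    ]
```

Seated with about 12 N at the expected depth. Turning clockwise now.

```bash
python3 -m pendant '[[0,0,0,0,0,0.2,1],[0,0,0,0,0,0.4,1],[0,0,0,0,0,0.4,1],[0,0,0,0,0,0.4,1],[0,0,0,0,0,0.4,1],[0,0,0,0,0,0.4,1],[0,0,0,0,0,0.4,1],[0,0,0,0,0,0.4,1],[0,0,0,0,0,0.4,1],[0,0,0,0,0,0.4,1],[0,0,0,0,0,0.2,1]]'
python3 -c "
from h import *
s=manip.read_state();T=T_tool(s);print(s['torque'],s['wrist_force'],T[:3,3],np.degrees(np.arctan2(T[1,0],T[0,0])))"
```

```text
clock: 13.05
tool_pos: [478.2, 82.7, 78.9]
eef_rot: [0.001, 1.0, 0.013, 0.001]
wrist_force: [-2.0, -3.4, 9.1]
width: 21.9
grip_force: 30.0
[-0.51174201  0.58140568  0.29788012] [-1.95257839 -3.35915448  9.10420868] [478.22645332  82.65719074  78.92897469] 1.4711323726501184
```

```bash
cat > st.py <<'E'
from h import *
s=manip.read_state();T=T_tool(s);print(s['torque'].round(2),s['wrist_force'].round(1),T[:3,3].round(1),np.degrees(np.arctan2(T[1,0],T[0,0])).round(2))
E
python3 -m pendant '[[0,0,0,0,0,0.3,1],[0,0,0,0,0,0.3,1],[0,0,0,0,0,0.3,1],[0,0,0,0,0,0.3,1],[0,0,0,0,0,0,1]]';python3 st.py
python3 -m pendant '[[0,0,0,0,0,0.2,1],[0,0,0,0,0,0.2,1],[0,0,0,0,0,0,1]]';python3 st.py
```

```text
clock: 13.47
tool_pos: [478.2, 82.5, 78.9]
eef_rot: [0.001, 0.999, -0.039, 0.001]
wrist_force: [-3.5, -2.3, 8.6]
width: 21.6
grip_force: 30.0
[-0.49  0.6   0.17] [-3.5 -2.3  8.6] [478.2  82.5  78.9] -4.52
clock: 13.72
tool_pos: [478.3, 82.4, 79.0]
eef_rot: [0.001, 0.998, -0.057, 0.001]
wrist_force: [-2.2, -1.7, 9.6]
width: 22.2
grip_force: 30.0
[-0.6   0.62  0.24] [-2.2 -1.7  9.6] [478.3  82.4  79. ] -6.5
```

```bash
for i in 1; do python3 -m pendant '[[0,0,0,0,0,0.2,1],[0,0,0,0,0,0.2,1],[0,0,0,0,0,0,1]]' >/dev/null; python3 st.py; done
python3 -m pendant '[[0,0,0,0,0,0.2,1],[0,0,0,0,0,0,1]]' >/dev/null; python3 st.py
```

```text
[-0.57  0.62  0.25] [-1.5 -2.4  9.1] [478.3  82.4  78.9] -8.5
[-0.58  0.6   0.24] [-1.7 -2.4  9.1] [478.2  82.4  78.9] -9.49
```

```bash
python3 -m pendant '[[0,0,0,0,0,0.2,1],[0,0,0,0,0,0.1,1],[0,0,0,0,0,0,1]]' >/dev/null; python3 st.py
python3 -m pendant '[[0,0,0,0,0,0.2,1],[0,0,0,0,0,0,1]]' >/dev/null; python3 st.py
```

```text
[-0.61  0.64  0.26] [-2.5 -2.4 10.1] [478.2  82.3  78.9] -10.98
[-0.6   0.61  0.2 ] [-2.7 -3.   8.4] [478.2  82.3  78.9] -12.0
```

```bash
python3 -m pendant '[[0,0,0,0,0,0.2,1],[0,0,0,0,0,0,1]]' >/dev/null; python3 st.py
```

```text
[-0.6   0.64  0.25] [-3.3 -3.2  8.8] [478.3  82.3  78.9] -13.0
```

```bash
python3 -m pendant '[[0,0,0,0,0,0.2,1],[0,0,0,0,0,0,1]]' >/dev/null; python3 st.py
```

```text
[-0.64  0.64  0.23] [-1.8 -2.6  9.3] [478.2  82.3  78.9] -14.0
```

```bash
python3 -m pendant '[[0,0,0,0,0,0.2,1],[0,0,0,0,0,0,1]]' >/dev/null; python3 st.py
```

```text
[-0.65  0.59  0.19] [-1.9 -3.   9.5] [478.2  82.2  78.9] -15.0
```

```bash
python3 -m pendant '[[0,0,0,0,0,0.2,1],[0,0,0,0,0,0,1]]' >/dev/null; python3 st.py
```

```text
[-0.59  0.69  0.3 ] [-2.6 -2.3  9.1] [478.1  82.3  78.9] -15.97
```

```bash
python3 -m pendant '[[0,0,0,0,0,0.15,1],[0,0,0,0,0,0,1]]' >/dev/null; python3 st.py
```

```text
[-0.64  0.68  0.59] [-3.  -2.3  9.8] [478.1  82.3  78.9] -16.65
```

```bash
python3 -m pendant '[[0,0,0,0,0,0.15,1],[0,0,0,0,0,0,1]]' >/dev/null; python3 st.py
```

```text
[-0.7   0.67  0.7 ] [-2.9 -2.7  9.9] [478.   82.3  78.9] -17.34
```

```bash
python3 -m pendant '[[0,0,0,0,0,0.15,1],[0,0,0,0,0,0,1]]' >/dev/null; python3 st.py
```

```text
[-0.75  0.61  0.78] [-2.3 -2.5  9.5] [478.1  82.3  78.9] -18.08
```

The torque rose from 0.3 to 0.78 N m, so the ring is on its stop. I'll relax back into the hole clearance, then lift straight out.

```bash
python3 -m pendant '[[0,0,0,0,0,-0.3,1],[0,0,0,0,0,-0.3,1],[0,0,0,0,0,-0.1,1],[0,0,0,0,0,0,1]]' >/dev/null; python3 st.py
```

```text
[-0.42  0.67 -0.1 ] [-1.3 -3.1  9.1] [478.2  82.6  78.9] -14.8
```

```bash
python3 -m pendant '[[0,0,-0.04,0,0,0,1],[0,0,-0.04,0,0,0,1],[0,0,0,0,0,0,1]]' >/dev/null; python3 st.py
```

```text
[-0.    0.04  0.03] [ 0.5 -0.5 -2.5] [477.4  83.   79.5] -14.76
```

```bash
python3 -m pendant '[[0,0,-0.1,0,0,0,1],[0,0,-0.2,0,0,0,1],[0,0,-0.3,0,0,0,1],[0,0,-0.4,0,0,0,1],[0,0,-0.4,0,0,0,1],[0,0,-0.2,0,0,0,1],[0,0,0,0,0,-0.8,1],[0,0,0,0,0,-1,1],[0,0,0,0,0,-1,1],[0,0,0,0,0,-1,1],[0,0,0,0,0,-1,1],[0,0,0,0,0,-0.15,1],[0,0,0,0,0,0,1],[0,0,0,0,0,0,1]]' >/dev/null; python3 st.py; python3 -c "
from h import *
print(rows([494.2,308.7,119],np.radians(9.97)))"
```

```text
[-0.03 -0.01  0.05] [ 0.  -0.3 -2. ] [477.6  83.  119.9] 9.86
[array([ 2.2 , -8.78,  0.04]), array([ 0.  , -0.01, -0.02])]
```

```bash
python3 -m pendant '[[0.1,-0.38,0,0,0,0,1],[0.22,-0.8,0,0,0,0,1],[0.22,-0.9,0,0,0,0,1],[0.22,-0.9,0,0,0,0,1],[0.22,-0.9,0,0,0,0,1],[0.22,-0.9,0,0,0,0,1],[0.22,-0.9,0,0,0,0,1],[0.22,-0.9,0,0,0,0,1],[0.22,-0.9,0,0,0,0,1],[0.22,-0.8,0,0,0,0,1],[0.12,-0.5,0,0,0,0,1],[0,0,0,0,0,0,1],[0,0,0,0,0,0,1],[0,0,0,0,0,0,1]]' >/dev/null; python3 st.py; python3 - <<'E'
from h import *
print(rows([494.2,308.7,58],np.radians(9.97)))
E
```

```text
[-0.03 -0.01 -0.06] [-0.5  0.1 -3.1] [493.6 307.4 119.2] 9.9
[array([ 0.04, -0.05,  2.45]), array([ 0.02,  0.01, -0.01])]
```

```bash
python3 -m pendant '[[0.03,-0.05,0.3,0,0,0,1],[0,0,0.6,0,0,0,1],[0,0,0.6,0,0,0,1],[0,0,0.5,0,0,0,1],[0,0,0.3,0,0,0,1],[0,0,0.12,0,0,0,1],[0,0,0,0,0,0,1],[0,0,0,0,0,0,1]]' >/dev/null; python3 st.py
python3 -m pendant '[[0,0,0.1,0,0,0,1],[0,0,0.1,0,0,0,1],[0,0,0,0,0,0,1]]' >/dev/null; python3 st.py
```

```text
[ 0.05 -0.    0.06] [ 0.2  1.3 -2.4] [494.5 310.3  59.4] 9.97
[-0.03  0.02  0.07] [ 0.5 -0.6 -3.6] [494.1 310.   54. ] 9.98
```

```bash
python3 -m pendant '[[0,0.05,0.08,0,0,0,1],[0,0,0.1,0,0,0,1],[0,0,0.1,0,0,0,1],[0,0,0.08,0,0,0,1],[0,0,0,0,0,0,1],[0,0,0,0,0,0,1]]' >/dev/null; python3 st.py
```

```text
[-0.    0.03  0.  ] [ 0.  -0.4 -2.9] [494.3 309.   45. ] 9.98
```

```bash
python3 -m pendant '[[0,0,0.03,0,0,0,1],[0,0,0,0,0,0,1],[0,0,0,0,0,0,1]]' >/dev/null; python3 st.py
```

```text
[-0.26  0.44  0.  ] [-2.3 -1.2  4.6] [494.4 309.   44.9] 9.98
```

Contact at the seated height. I'll open the gripper and rise clear.

```bash
python3 -m pendant '[[0,0,-0.02,0,0,0,-0.9],[0,0,0,0,0,0,-0.9],[0,0,0,0,0,0,-0.9],[0,0,0,0,0,0,-0.9],[0,0,0,0,0,0,-0.9],[0,0,0,0,0,0,-0.9],[0,0,0,0,0,0,-0.9],[0,0,0,0,0,0,-0.9],[0,0,0,0,0,0,-0.9],[0,0,0,0,0,0,-0.9],[0,0,0,0,0,0,-0.9],[0,0,0,0,0,0,-0.9]]'
python3 -m pendant '[[0,0,-0.3,0,0,0,-0.9],[0,0,-0.6,0,0,0,-0.9],[0,0,-0.9,0,0,0,-0.9],[0,0,-0.9,0,0,0,-0.9],[0,0,-0.9,0,0,0,-0.9],[0,0,-0.9,0,0,0,-0.9],[0,0,-0.9,0,0,0,-0.9],[0,0,-0.6,0,0,0,-0.9],[0,0,0,0,0,0,-0.9],[0,0,0,0,0,0,-0.9]]'
python3 - <<'E'
from h import *
a=shot("wrist","w9");b=shot("side","s9")
cv2.imwrite("pics/m9.png",np.hstack([cv2.resize(a[:300],(400,300)),cv2.resize(b[150:270,200:340],(400,300),interpolation=cv2.INTER_CUBIC)]))
E
```

```text
clock: 21.3
tool_pos: [494.4, 308.9, 44.8]
eef_rot: [0.0, 0.996, 0.087, 0.0]
wrist_force: [1.2, 0.1, -0.2]
width: 82.2
grip_force: 0.0
clock: 22.13
tool_pos: [494.6, 309.2, 195.9]
eef_rot: [-0.0, 0.996, 0.087, 0.001]
wrist_force: [0.8, 0.5, -0.1]
width: 82.4
grip_force: 0.0
```

View pics/m9.png

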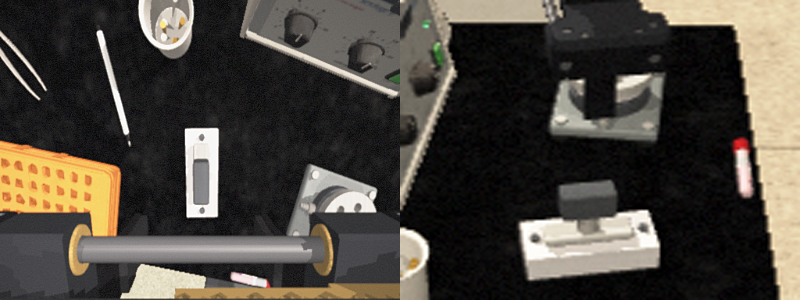

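The spanner stands upright in its rest at (201,180), the stand and the things around are in place, and the gripper is clear. Handing in.

```bash
python3 -c "
from cell import manip
print(manip.finish_job())"
```

```text
the job is handed in; nothing more can be done
None
```

I turned the lock ring clockwise with the spanner until it came against its stop (torque rose from about 0.3 to 0.78 N m, below the 1.1 N m at which the stand slips), put the spanner back upright in its rest with the things around it looking undisturbed in the last pictures, and handed the job in at about 22 s; no verdict was returned.

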